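Park the polish jar and hold the belt tensioner out at its mark

TASK

The jar of polish is standing in the way of the sprung tensioner rod: slide it sideways along the base plate, without lifting or tipping it, until it stands centred on the double ring, and leave the other jar on the plate where it is. Then take the rod's upright post and pull it straight out against its spring until the rod's pointer is level with the mark finger on the scale, and finish still holding it there, as I need the slack to fit the belt.

Things in the scene. Friction and masses are not known exactly. Their poses are not given: they have to be found in the camera images.
- tensioner: Fixed belt tensioner. Origin on the bench under the pull post's rest place; +x runs along the rod into the barrel, +y left. T-shaped plate, top z 4 mm: crossbar 80 (x) x 310 mm (y) centred at x -80; 70 mm wide stem bears the grey barrel, 30 mm thick, x 34 to 219, axis z 36. Scale rail at y 26, x 52 to 192, top z 48. Single scribed ring at x -80, y 0, before the rod.
- pull_rod: The sprung inner rod, 10 mm thick: slides out along the tensioner's -x by up to 110 mm, springs back if let go (4 N at rest, 1 N more per 10 mm). At its front end an upright post: black grip 16 mm in diameter, 47 to 86 mm above the bench, under a 21 mm steel cap with its top at 93 mm. Origin at bench level under the post; axes as the tensioner's.
- grip (a point): Middle of the post's grip, on its axis, 67 mm above the bench: where to take it, from above.
- index (a point): Left tip of the rod's pointer, a dark blade 4 mm wide that sticks out to +y over the scale rail from a pin in the barrel's slot. It moves with the rod: 150 mm behind the post's axis, 32 mm left of the rod's axis, 53 mm above the bench.
- mark: Length mark: small dark steel finger 4 mm wide, upright on a 12 mm wide clip on the left edge of the scale rail. Fixed; its place along the rail varies, 55 to 85 mm before the pointer's rest place. Origin: middle of the finger's top, 66 mm above the bench; axes as the tensioner's. The rod is at its mark when the index has x = 0 in this frame (5 mm either way).
- pot: The jar of polish to be moved: screw-top jar, 54 mm in diameter, 66 mm high with its pale ribbed lid (which does not come off), about 0.25 to 0.5 kg, loose. At the start it stands on the single ring right in front of the pull post. Origin at the centre of its underside.
- park_ring: Double scribed ring, 66 and 78 mm in diameter, flat on the crossbar of the base plate, 115 mm to the left or to the right of the single ring: where the jar of polish must go. Origin at its centre, 4 mm above the bench.
- spare_jar: The other jar on the plate, wider and taller (62 mm in diameter, 78 mm high), on the side of the single ring away from the double ring, 115 mm from the single ring; loose. Origin at the centre of its underside. Stays where it is.

How it is judged:
By the outcome, as a careful person would: the job done as asked, in the order asked, and still so for the second after the job is handed in, while the arm keeps its last pose, push and grip.
It also fails if it takes over 51 s, if anything falls off the work surface, if the arm or the gripper's body presses on something with over 40 N, if the wrist force passes 120 N, or if a joint passes its speed limit or range.

ROBOT

A 6-joint arm with a two-finger parallel gripper is mounted at the origin on a cart in front of the work surface, level with it; the furniture and walls round the work are solid. World frame = base frame: x ahead of the robot, y to its left, z up, the work surface at z = 0. Lengths are in mm, angles in rad, forces in N, time in s.
With the tool pointing down it reaches from about 275 to 725 mm from the base axis. Payload 5.6 kg.
Tool frame: the origin (TCP) lies between the finger pads; the fingertips stand env.tips_ahead ahead of it and the grasp point (between the pads) lies 8 mm behind it (env.tips_ahead is the distance from the TCP to the fingertips, in mm); z points along the fingers, y is the line along which they close (so a half turn about z gives the same grasp; the last joint's range is limited). The gripper opens to 85 mm and grips with 20 to 120 N. Pads are 22 mm wide; open, the fingers measure 114 mm over their backs; the gripper's body (76 mm by 85 mm) begins 54 mm behind the grasp point. The pads swing forward as they close: fully open they stand 13 mm farther back than shut.
Start: joints at [-1.025, 0.255, 0.108, 0, -1.424, -0.285], TCP at [141.84, -531.389, 242.283] pointing down, gripper open.
Joint ranges: [-2.95, 2.95], [-1.21, 1.97], [-1.09, 1.5], [-2.87, 1.71], [-2.94, -0.07], [-3.05, 3.05]. Speed limits (rad/s): [2.57, 2.57, 3.14, 3.14, 3.14, 3.14].

INTERFACE

Orientations are given as [roll, pitch, yaw] about the fixed x, y, z axes, in that order (R = Rz(yaw) Ry(pitch) Rx(roll)).
In Python, from workcell import env gives the robot as it stands.
- The arm moves only by the shell command python3 -m inch 'ROWS'. ROWS is JSON, a list of rows, each an object with "hand": the gripper's target within -1 to 1 (fully open at 1, half-way at 0, shut at -1); "delta_pos": the shift along the tool's x, y, z in mm, a list of three; "twist": the turn about the tool's z in rad. A call has 1 to 12 rows; each row shifts and turns the commanded pose from where the row before left it, along the tool's axes as they then stand; what a row does not reach is not made up. A row lasts 1/12 s, in which the tool goes at most 41.7 mm and 7.16 degrees, less where a joint would pass 70% of its speed; a pose out of reach is approached as far as the arm can. A call is refused whole if a number of a shift passes 41.7 or a number of a turn 0.125, either way. A call with a gripper value outside its range is refused whole. The fingers move at their own pace and stop on an object; the grip force is fixed at half the most. Time passes only in rows, so rows that do not move let the fingers close. It gives the time, the measured TCP pose, the force, the opening and the grip force at its end, in the units of the state.
- env.state(): the state, without advancing time (a new reading comes with each control period).
- env.snapshot(name): name is "scene" or "top" or "wrist"; returns a dict with "img" (420x560x3 uint8, red, green, blue), "range_z" (420x560 float32, mm along the optical axis (not along the pixel's ray), 0 where there is no reading), "intrinsics" (3x3 intrinsics, pixels), "rvec" (rotation vector, rad) and "tvec" (3), from world to camera coordinates, as OpenCV has them; the wrist camera has in their place "T_tool_cam" (4x4, takes a point from camera to tool coordinates, whose origin is the TCP and whose axes are the flange's). Camera axes: x right, y down, z forward; pixel columns grow to the right and rows downward; lengths in mm; the calibration is good to about 2 mm. The wrist camera is an equidistant fisheye: a pixel r from the principal point sees the ray r / f radians off the axis. A picture is of the moment at which its call begins: read the wrist's pose just before it.
- env.close_job(): hands the job in; it is judged then, once.
The state is a dict: "t": time; "joints": joint angles; "dq": joint speeds; "tau": joint torques, N m; "tool_pos": TCP position; "tool_rot": TCP orientation; "ft_force": force on the tool from outside, world axes, zero at the start; "wrist_torque": the same for the moment, N m; "opening": finger opening in mm; "grip_force": force on a finger pad.
Only numpy, scipy, OpenCV 4.12 (cv2) and the standard library are available. Lean on these libraries where they do the work, as an engineer would, in place of code of your own. Each camera call takes 0.05 s, during which the arm holds its last target. There are 200 camera calls.

## Working session

There is one attempt and no reset: what is moved stays moved. The work goes in short steps, Python scripts to look and compute and a shell command to move; the robot and the scene stay as the last step left them, time stands still between calls to the robot, and variables do not carry over. Pictures are saved under pics/ and viewed, at most 10 in all, crops included, and the job is handed in when it is done.

```bash
ls; mkdir -p pics
python3 - <<'E'
from workcell import env
import cv2,numpy as np
print(env.state(), env.tips_ahead)
a=[env.snapshot(n) for n in("scene","top")]
for n,s in zip(("scene","top"),a):
    cv2.imwrite(f"pics/{n}0.png",s["img"][:,:,::-1]); np.savez(f"pics/{n}0.npz",**s)
    print(s["intrinsics"],s["rvec"],s["tvec"])
E
```

```text
pics
{'t': 0.0, 'joints': array([-1.02539568e+00,  2.55742120e-01,  1.06980521e-01, -4.60633415e-04,
       -1.42391060e+00, -2.84626922e-01]), 'dq': array([ 5.74634549e-04,  1.36237424e-03,  4.96013673e-04, -8.48418982e-05,
       -6.91256571e-04, -6.70001723e-04]), 'tau': array([ 6.14311375e-04, -3.86626339e+01,  2.37938994e+01,  5.36537871e+00,
       -6.20157982e-03, -3.11285964e-05]), 'tool_pos': array([ 141.74312077, -530.9172092 ,  241.39100385]), 'tool_rot': array([ 3.13966433e+00, -8.95290564e-05, -2.88088669e+00]), 'ft_force': array([0.79238492, 0.76220574, 0.34021015]), 'wrist_torque': array([ 0.00320756, -0.01203503, -0.00977722]), 'grip_force': 0.0, 'opening': 85.39833405430927} 11.0
[[512.82512805   0.         281.18277468]
 [  0.         512.82512805 210.94150389]
 [  0.           0.           1.        ]] [ 0.77475716 -2.4009929   1.29623756] [459.38050194 302.44703758 654.27551807]
[[497.21136499   0.         286.14093714]
 [  0.         497.21136499 203.61577394]
 [  0.           0.           1.        ]] [ 2.20767496 -2.19324121  0.04999652] [-46.41905585 599.76149149 935.96316233]
```

View pics/top0.png

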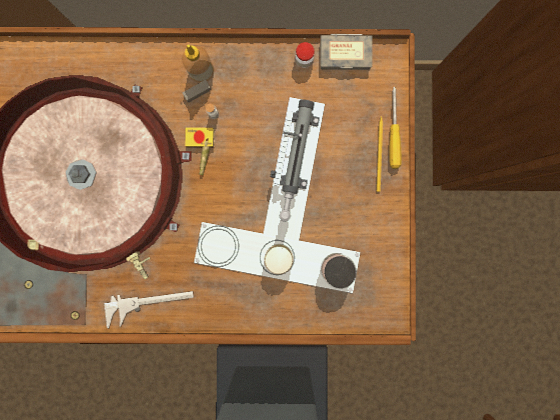

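View pics/scene0.png

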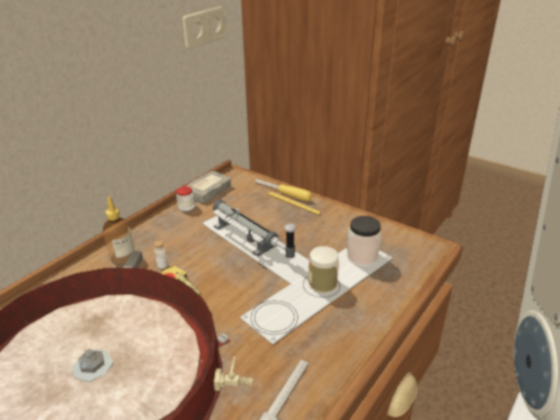

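The top view shows the double ring at (218,246), the polish jar's pale lid at (277,258), the spare jar's black lid at (339,271), the post cap at (285,215), and the mark clip near (274,174) with the pointer near (290,135). The scene view agrees with this layout: double ring (274,318), pot (323,268), post (290,240).

```bash
cat > h.py <<'E'
import numpy as np,cv2
def load(n): return dict(np.load(f"pics/{n}.npz"))
def cast(s,uv,z):
    R=cv2.Rodrigues(s["rvec"])[0];K=s["intrinsics"]
    c=-R.T@s["tvec"]; d=R.T@np.linalg.inv(K)@np.array([uv[0],uv[1],1.]); return (c+d*(z-c[2])/d[2])
def proj(s,P):
    return cv2.projectPoints(np.array(P,float).reshape(-1,3),s["rvec"],s["tvec"],s["intrinsics"],None)[0].reshape(-1,2)
E
python3 - <<'E'
from h import *
s=load("top0");im=s["img"];print("cam",-cv2.Rodrigues(s["rvec"])[0].T@s["tvec"])
hsv=cv2.cvtColor(im,cv2.COLOR_RGB2HSV)
def blob(m,seed):
    n,l,st,c=cv2.connectedComponentsWithStats(m.astype(np.uint8));k=l[seed[1],seed[0]];return (l==k),st[k],c[k]
# depth-based tops
R=cv2.Rodrigues(s["rvec"])[0];K=s["intrinsics"]
v,u=np.mgrid[:420,:560];d=s["range_z"]
P=(np.stack([(u-K[0,2])/K[0,0]*d,(v-K[1,2])/K[1,1]*d,d],-1)-s["tvec"])@R
Z=P[...,2]
for n,(x0,y0,x1,y1),(a,b) in [("pot",(255,235,300,280),(62,76)),("spare",(315,248,362,295),(74,90)),("cap",(275,200,297,224),(84,100))]:
    m=np.zeros(Z.shape,bool);m[y0:y1,x0:x1]=((Z>a)&(Z<b))[y0:y1,x0:x1]
    c=max(cv2.findContours(m.astype(np.uint8),0,1)[0],key=cv2.contourArea);(cx,cy),r=cv2.minEnclosingCircle(c)
    print(n,m.sum(),np.median(Z[m]),(cx,cy),r,"world",cast(s,(cx,cy),np.median(Z[m])),"med",P[m].mean(0),"diam",2*r*np.median(d[m])/K[0,0])
# plate
white=(hsv[...,1]<40)&(hsv[...,2]>150);m,st,c=blob(white,(210,232))
print("plate",st)
# rings: dark pixels
g=cv2.cvtColor(im,cv2.COLOR_RGB2GRAY)
roi=g[222:270,194:243]
hole=(roi<np.median(roi)-18).astype(np.uint8)
for c in cv2.findContours(hole,cv2.RETR_CCOMP,cv2.CHAIN_APPROX_NONE)[0]:
    if len(c)>50:
        e=cv2.fitEllipse(c);print("ring",np.add(e[0],(194,222)),e[1],cast(s,np.add(e[0],(194,222)),4))
big=cv2.resize(im[90:300,185:365],None,fx=3.3,fy=2.85,interpolation=cv2.INTER_CUBIC)
big=cv2.resize(im[90:290,190:370],None,fx=3,fy=3,interpolation=cv2.INTER_CUBIC)
cv2.imwrite("pics/topcrop.png",big[:,:,::-1])
E
```

```text
cam [558.86659497 -40.69429494 961.20118605]
pot 585 71.13453242023073 (278.5, 259.5) 13.729630470275879 world [497.70467672 -29.40003738  71.13453242] med [497.69191138 -29.74485681  70.96835882] diam 48.961736889894816
spare 784 83.41298692474442 (340.2029113769531, 271.84783935546875) 15.893495559692383 world [ 477.62825054 -138.1196119    83.41298692] med [ 477.60265331 -137.99695298   83.31746044] diam 55.85188384998443
cap 104 92.62586386984765 (284.89190673828125, 215.0270233154297) 5.752781867980957 world [576.63119355 -40.28200519  92.62586387] med [576.59257255 -40.25163874  92.75699159] diam 20.098033566366492
plate [ 194  102  166  191 7946]
ring [217.96321106 245.80663109] (34.80439758300781, 35.28236770629883) [518.53033298  87.82295602   4.        ]
ring [217.94569588 245.79807281] (33.42720413208008, 33.77599334716797) [518.5464973   87.85676669   4.        ]
ring [215.61650658 244.89009094] (47.960025787353516, 55.958797454833984) [520.25575088  92.34777255   4.        ]
ring [218.01897621 245.84807777] (39.8821907043457, 39.995147705078125) [518.45169333  87.71497083   4.        ]
```

View pics/topcrop.png

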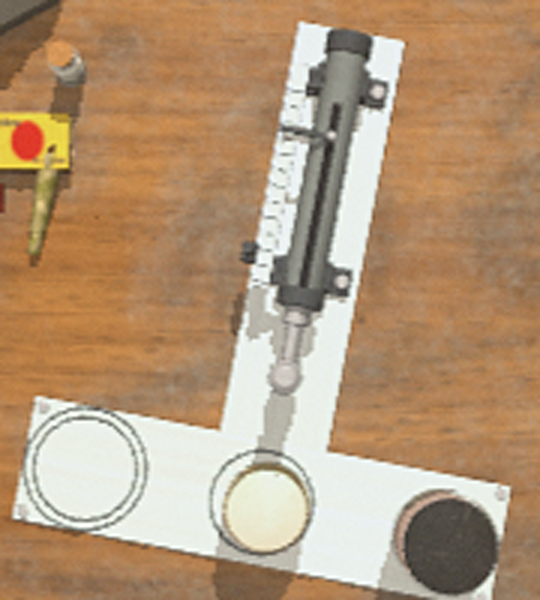

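The crop shows the double ring at crop (85,468), the pot lid at (265,510), slightly off the single ring, the pointer tip at (282,128) and the mark clip at (248,251). Ring and spare jar are 229.6 mm apart (230 expected), and the post lands where it should. From this, the tensioner's y axis in world is (0.178, 0.984).

```bash
cat >> h.py <<'E'
ring=np.array([518.5,87.8]);spare=np.array([477.6,-138.0])
ey=(ring-spare)/np.linalg.norm(ring-spare);ex=np.array([ey[1],-ey[0]])
org=(ring+spare)/2+80*ex
def toT(p): p=np.asarray(p)[:2]-org; return np.array([p@ex,p@ey])
def toW(x,y): return org+x*ex+y*ey
def rep(target=None):
    from workcell import env
    from scipy.spatial.transform import Rotation as Ro
    s=env.state();R=Ro.from_euler("xyz",s["tool_rot"]).as_matrix()
    print("t",s["t"],"pos",s["tool_pos"].round(1),"rot",s["tool_rot"].round(3),"T",toT(s["tool_pos"]).round(1),"F",s["ft_force"].round(1),"open",round(s["opening"],1),"grip",round(s["grip_force"],1))
    print("yaw err to align y: twist",round((s["tool_rot"][2]-np.arctan2(ey[0],-ey[1])+np.pi/2)%np.pi-np.pi/2,4))
    if target is not None: print("tool delta",(R.T@(np.array(target)-s["tool_pos"])).round(1))
E
python3 - <<'E'
from h import *
s=load("top0")
for n,uv,z in[("mark",(272.7,173.7),66),("index",(284,132.7),53),("cap",(284.9,215),93),("pot",(278.5,259.5),70)]: p=cast(s,uv,z);print(n,p,toT(p))
E
python3 -m inch '[{"hand":1,"delta_pos":[0,0,0],"twist":0.11},{"hand":1,"delta_pos":[0,0,0],"twist":0.11},{"hand":1,"delta_pos":[0,0,0],"twist":0.11},{"hand":1,"delta_pos":[0,0,0],"twist":0.11}]'
python3 -c "
from h import *
rep([*cast(load('top0'),(278.5,259.5),70)[:2],200])"
```

```text
mark [651.69365424 -17.74769464  66.        ] [69.87311983 34.61902417]
index [728.87581338 -37.61962646  53.        ] [149.36129912  28.82172159]
cap [576.6708145  -40.29600124  93.        ] [ 0.07039187 -0.9398254 ]
pot [497.62671607 -29.38564104  70.        ] [-79.65266171  -4.29246369]
t: 0.43
tool_pos: [141.8, -531.1, 241.7]
tool_rot: [3.141, -0.001, 2.957]
ft_force: [-0.1, -0.1, 0.3]
opening: 85.1
grip_force: 0.0
t 0.4333 pos [ 141.8 -531.1  241.7] rot [ 3.141e+00 -1.000e-03  2.957e+00] T [-340.4 -561.4] F [-0.1 -0.1  0.3] open 85.1 grip 0.0
yaw err to align y: twist -0.0055
tool delta [-257.7  558.5   42.2]
```

```bash
python3 -m inch '[{"hand":1,"delta_pos":[-18.4,36,0],"twist":0},{"hand":1,"delta_pos":[-18.4,36,0],"twist":0},{"hand":1,"delta_pos":[-18.4,36,0],"twist":0},{"hand":1,"delta_pos":[-18.4,36,0],"twist":0},{"hand":1,"delta_pos":[-18.4,36,0],"twist":0},{"hand":1,"delta_pos":[-18.4,36,0],"twist":0},{"hand":1,"delta_pos":[-18.4,36,0],"twist":0},{"hand":1,"delta_pos":[-18.4,36,0],"twist":0},{"hand":1,"delta_pos":[-18.4,36,0],"twist":0},{"hand":1,"delta_pos":[-18.4,36,0],"twist":0},{"hand":1,"delta_pos":[-18.4,36,0],"twist":0},{"hand":1,"delta_pos":[-18.4,36,0],"twist":0}]'
python3 -c "
from h import *
rep([*cast(load('top0'),(278.5,259.5),70)[:2],130])"
```

```text
t: 1.43
tool_pos: [436.6, -143.6, 242.2]
tool_rot: [3.141, -0.0, 2.963]
ft_force: [1.1, -0.9, -0.1]
opening: 85.4
grip_force: 0.0
t 1.4333 pos [ 436.6 -143.6  242.2] rot [ 3.141 -0.     2.963] T [-119.3 -127.6] F [ 1.1 -0.9 -0.1] open 85.4 grip 0.0
yaw err to align y: twist 0.0003
tool delta [-39.7 123.3 112.2]
```

```bash
python3 -m inch '[{"hand":1,"delta_pos":[-10,30,0],"twist":0},{"hand":1,"delta_pos":[-10,30,0],"twist":0},{"hand":1,"delta_pos":[-10,30,0],"twist":0},{"hand":1,"delta_pos":[-9.7,30,0],"twist":0},{"hand":1,"delta_pos":[0,0,35],"twist":0},{"hand":1,"delta_pos":[0,0,35],"twist":0},{"hand":1,"delta_pos":[0,0,20],"twist":0},{"hand":1,"delta_pos":[0,0,0],"twist":0}]'
python3 - <<'E'
from h import *
from workcell import env
rep([*cast(load('top0'),(278.5,259.5),70)[:2],38])
st=env.state();w=env.snapshot("wrist")
np.savez("pics/w1.npz",**w,pos=st["tool_pos"],rot=st["tool_rot"]);cv2.imwrite("pics/w1.png",w["img"][:,:,::-1]);print(w["intrinsics"],w["T_tool_cam"])
E
```

```text
t: 2.1
tool_pos: [493.0, -34.6, 147.2]
tool_rot: [-3.139, -0.01, 2.962]
ft_force: [-1.2, 0.2, 0.3]
opening: 85.9
grip_force: 0.0
t 2.1 pos [493.  -34.6 147.2] rot [-3.139 -0.01   2.962] T [-83.2 -10.2] F [-1.2  0.2  0.3] open 85.9 grip 0.0
yaw err to align y: twist -0.0004
tool delta [ -4.7   6.2 109.1]
[[325.1922621    0.         281.01704648]
 [  0.         325.1922621  213.88304321]
 [  0.           0.           1.        ]] [[-1.30456567e-04 -9.50064292e-01 -3.12054202e-01  8.00344364e+01]
 [ 9.99999904e-01  6.91882797e-06 -4.39122068e-04 -6.08957301e-01]
 [ 4.19353245e-04 -3.12054229e-01  9.50064199e-01 -1.32747803e+02]
 [ 0.00000000e+00  0.00000000e+00  0.00000000e+00  1.00000000e+00]]
```

View pics/w1.png

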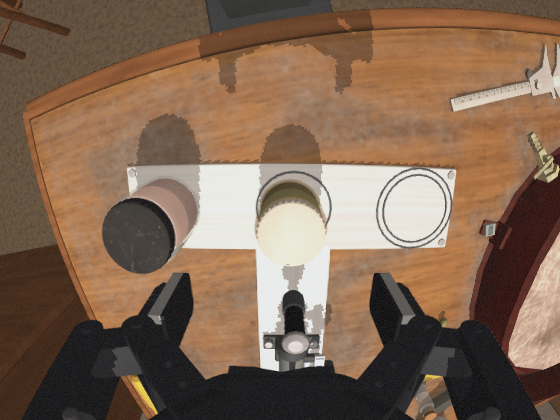

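The wrist view shows the pot lid at about (291,234), the double ring at (414,208), the spare jar's lid at (138,234) and the post cap at (295,345). I'll cast these with the fisheye model to cross-check.

```bash
cat >> h.py <<'E'
def fcast(w,uv,z):
    from scipy.spatial.transform import Rotation as Ro
    K=w["intrinsics"];a=(np.array(uv,float)-K[:2,2])/K[0,0];r=np.hypot(*a)
    d=np.array([*(a/r*np.sin(r)),np.cos(r)]);T=w["T_tool_cam"];R=Ro.from_euler("xyz",w["rot"]).as_matrix()
    c=R@T[:3,3]+w["pos"];d=R@T[:3,:3]@d;return c+d*(z-c[2])/d[2]
def fit(P):
    A=np.c_[2*P,np.ones(len(P))];x=np.linalg.lstsq(A,(P**2).sum(1),rcond=None)[0];return x[:2],np.sqrt(x[2]+x[:2]@x[:2])
E
python3 - <<'E'
from h import *
w=load("w1");im=w["img"];hsv=cv2.cvtColor(im,cv2.COLOR_RGB2HSV)
def big(m,box):
    M=np.zeros(m.shape,np.uint8);x0,y0,x1,y1=box;M[y0:y1,x0:x1]=m[y0:y1,x0:x1]
    return max(cv2.findContours(M,0,1)[0],key=cv2.contourArea)[:,0]
print(hsv[240,291],hsv[215,414])
m=(hsv[...,0]>15)&(hsv[...,0]<35)&(hsv[...,1]>25)&(hsv[...,2]>175)
c=big(m,(250,195,335,275));c=c[c[:,1]>225]
P=np.array([fcast(w,p,70)[:2] for p in c]);f=fit(P);print("pot lid front edge",f,toT(f[0]),c.min(0),c.max(0))
c=big(hsv[...,2]<90,(100,195,182,275));c=c[(c[:,1]>235)|(c[:,0]<120)]
P=np.array([fcast(w,p,82)[:2] for p in c]);f=fit(P);print("spare",f,toT(f[0]))
c=big(hsv[...,2]<150,(372,166,454,250))
P=np.array([fcast(w,p,4)[:2] for p in c]);f=fit(P);print("ring",f,toT(f[0]))
print("cap",toT(fcast(w,(295,345),93)))
E
```

```text
[ 33  19 236] [ 18  13 233]
pot lid front edge (array([499.34633162, -29.57811831]), np.float64(20.00994974245048)) [-77.92627437  -4.175366  ] [254 226] [327 256]
spare (array([ 476.70079323, -136.90716082]), np.float64(28.023975062295918)) [ -81.0795894  -113.82207311]
ring (array([517.47269273,  90.18025862]), np.float64(40.60825280285149)) [-81.43510003 116.89619116]
cap [-0.34240885 -0.71638308]
```

```bash
python3 -m inch '[{"hand":1,"delta_pos":[0,6,0],"twist":0},{"hand":1,"delta_pos":[0,0,20],"twist":0},{"hand":1,"delta_pos":[0,0,0],"twist":0},{"hand":1,"delta_pos":[0,0,0],"twist":0},{"hand":1,"delta_pos":[0,0,0],"twist":0}]'
python3 -c "
from h import *
rep([*toW(-79.2,-4.3),38])"
```

```text
t: 2.57
tool_pos: [498.6, -28.7, 134.0]
tool_rot: [3.141, 0.002, 2.963]
ft_force: [0.4, -0.4, 0.0]
opening: 85.4
grip_force: 0.0
t 2.5667 pos [498.6 -28.7 134. ] rot [3.141e+00 2.000e-03 2.963e+00] T [-78.8  -3.4] F [ 0.4 -0.4  0. ] open 85.4 grip 0.0
yaw err to align y: twist 0.0002
tool delta [ 0.6 -0.9 96. ]
```

```bash
python3 -m inch '[{"hand":1,"delta_pos":[0.5,-1,25],"twist":0},{"hand":1,"delta_pos":[0,0,25],"twist":0},{"hand":1,"delta_pos":[0,0,25],"twist":0},{"hand":1,"delta_pos":[0,0,15],"twist":0},{"hand":1,"delta_pos":[0,0,6],"twist":0},{"hand":1,"delta_pos":[0,0,0],"twist":0},{"hand":1,"delta_pos":[0,0,0],"twist":0},{"hand":1,"delta_pos":[0,0,0],"twist":0}]'
python3 -c "
from h import *
rep([*toW(-79.2,-4.3),38])"
python3 -m inch '[{"hand":0.5,"delta_pos":[0,0,0],"twist":0},{"hand":0.4,"delta_pos":[0,0,0],"twist":0},{"hand":0.3,"delta_pos":[0,0,0],"twist":0},{"hand":0.2,"delta_pos":[0,0,0],"twist":0},{"hand":0.1,"delta_pos":[0,0,0],"twist":0},{"hand":0,"delta_pos":[0,0,0],"twist":0},{"hand":0,"delta_pos":[0,0,0],"twist":0},{"hand":0,"delta_pos":[0,0,0],"twist":0}]'
```

```text
t: 3.23
tool_pos: [498.4, -29.5, 38.0]
tool_rot: [3.141, 0.003, 2.963]
ft_force: [-0.2, 0.3, 0.1]
opening: 85.3
grip_force: 0.0
t 3.2333 pos [498.4 -29.5  38. ] rot [3.141e+00 3.000e-03 2.963e+00] T [-78.9  -4.2] F [-0.2  0.3  0.1] open 85.3 grip 0.0
yaw err to align y: twist 0.0004
tool delta [ 0.3 -0.1 -0. ]
t: 3.9
tool_pos: [497.8, -29.2, 37.5]
tool_rot: [3.141, 0.002, 2.963]
ft_force: [-1.9, 3.1, 6.2]
opening: 52.3
grip_force: 61.2
```

```bash
python3 -m inch '[{"hand":0,"delta_pos":[0,4,0],"twist":0},{"hand":0,"delta_pos":[0,8,0],"twist":0},{"hand":0,"delta_pos":[0,8,0],"twist":0},{"hand":0,"delta_pos":[0,8,0],"twist":0},{"hand":0,"delta_pos":[0,8,0],"twist":0},{"hand":0,"delta_pos":[0,8,0],"twist":0},{"hand":0,"delta_pos":[0,8,0],"twist":0},{"hand":0,"delta_pos":[0,8,0],"twist":0}]'
python3 -c "
from h import *
rep([*toW(-80,115.7),38])"
```

```text
t: 4.57
tool_pos: [507.9, 28.0, 37.5]
tool_rot: [-3.139, 0.001, 2.963]
ft_force: [-1.4, -7.3, 7.8]
opening: 52.2
grip_force: 61.8
t 4.5667 pos [507.9  28.   37.5] rot [-3.139e+00  1.000e-03  2.963e+00] T [-79.8  54. ] F [-1.4 -7.3  7.8] open 52.2 grip 61.8
yaw err to align y: twist 0.0009
tool delta [ 0.2 61.7 -0.6]
```

```bash
python3 -m inch '[{"hand":0,"delta_pos":[0,8,0],"twist":0},{"hand":0,"delta_pos":[0,8,0],"twist":0},{"hand":0,"delta_pos":[0,8,0],"twist":0},{"hand":0,"delta_pos":[0,8,0],"twist":0},{"hand":0,"delta_pos":[0,8,0],"twist":0},{"hand":0,"delta_pos":[0,8,0],"twist":0},{"hand":0,"delta_pos":[0,8,0],"twist":0},{"hand":0,"delta_pos":[0,4,0],"twist":0},{"hand":0,"delta_pos":[0,0,0],"twist":0},{"hand":0,"delta_pos":[0,0,0],"twist":0},{"hand":0,"delta_pos":[0,0,0],"twist":0}]'
python3 - <<'E'
from h import *
from workcell import env
rep([*toW(-80,115.7),38])
st=env.state();w=env.snapshot("wrist")
np.savez("pics/w2.npz",**w,pos=st["tool_pos"],rot=st["tool_rot"]);cv2.imwrite("pics/w2.png",w["img"][:,:,::-1])
E
```

```text
t: 5.48
tool_pos: [518.7, 87.6, 37.5]
tool_rot: [-3.14, 0.001, 2.963]
ft_force: [-1.9, -3.1, 6.6]
opening: 52.0
grip_force: 61.7
t 5.4833 pos [518.7  87.6  37.5] rot [-3.140e+00  1.000e-03  2.963e+00] T [-79.7 114.6] F [-1.9 -3.1  6.6] open 52.0 grip 61.7
yaw err to align y: twist 0.0008
tool delta [ 0.3  1.1 -0.5]
```

View pics/w2.png

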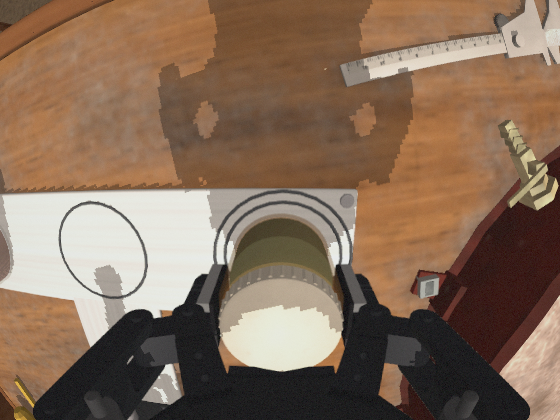

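The view shows the jar upright inside the double ring, with about equal gaps left and right. I'll release it, rise, and check.

```bash
python3 -m inch '[{"hand":0.4,"delta_pos":[0,0,0],"twist":0},{"hand":0.7,"delta_pos":[0,0,0],"twist":0},{"hand":1,"delta_pos":[0,0,0],"twist":0},{"hand":1,"delta_pos":[0,0,0],"twist":0},{"hand":1,"delta_pos":[0,0,0],"twist":0},{"hand":1,"delta_pos":[0,0,-10],"twist":0},{"hand":1,"delta_pos":[0,0,-25],"twist":0},{"hand":1,"delta_pos":[0,0,-35],"twist":0},{"hand":1,"delta_pos":[0,0,-35],"twist":0},{"hand":1,"delta_pos":[0,0,-10],"twist":0},{"hand":1,"delta_pos":[0,0,0],"twist":0},{"hand":1,"delta_pos":[0,0,0],"twist":0}]'
python3 - <<'E'
from h import *
from workcell import env
rep([*toW(0,-0.8),152])
st=env.state();w=env.snapshot("wrist")
np.savez("pics/w3.npz",**w,pos=st["tool_pos"],rot=st["tool_rot"]);cv2.imwrite("pics/w3.png",w["img"][:,:,::-1])
E
```

```text
t: 6.53
tool_pos: [518.6, 88.7, 152.3]
tool_rot: [3.14, 0.002, 2.962]
ft_force: [-1.1, 0.2, -0.4]
opening: 85.5
grip_force: 0.0
t 6.5333 pos [518.6  88.7 152.3] rot [3.140e+00 2.000e-03 2.962e+00] T [-80.1 115.6] F [-1.1  0.2 -0.4] open 85.5 grip 0.0
yaw err to align y: twist -0.0001
tool delta [ -80.1 -116.4    0.2]
```

View pics/w3.png

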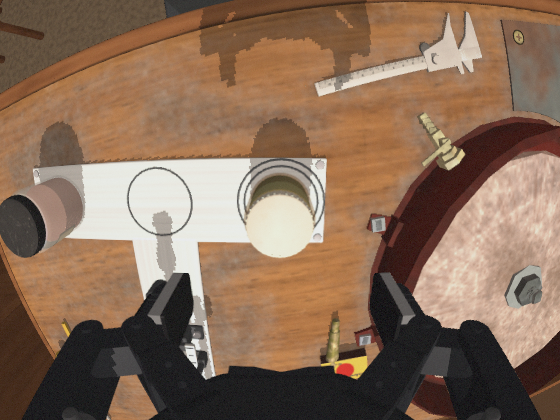

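The jar stands in the double ring: lid centre is about (281,225) and ring centre about (281,200). I'll measure the offset numerically, then move above the post.

```bash
python3 - <<'E'
from h import *
w=load("w3");im=w["img"];hsv=cv2.cvtColor(im,cv2.COLOR_RGB2HSV)
def big(m,box):
    M=np.zeros(m.shape,np.uint8);x0,y0,x1,y1=box;M[y0:y1,x0:x1]=m[y0:y1,x0:x1]
    return max(cv2.findContours(M,0,1)[0],key=cv2.contourArea)[:,0]
m=(hsv[...,0]>15)&(hsv[...,0]<40)&(hsv[...,2]>175)&(hsv[...,1]>15)
c=big(m,(240,190,322,262));c=c[c[:,1]>222]
P=np.array([fcast(w,p,70)[:2] for p in c]);f=fit(P);print("lid",f,toT(f[0]),c.min(0),c.max(0))
g=cv2.cvtColor(im,cv2.COLOR_RGB2GRAY)
# outer ring: first dark pixel going inward along rays from outside, upper part
pts=[]
for th in np.radians(np.r_[170:225:3,315:370:3]):
    for r in range(56,34,-1):
        p=(281+r*np.cos(th),200+r*np.sin(th)); 
        if g[int(round(p[1])),int(round(p[0]))]<95 : pts.append(p);break
P=np.array([fcast(w,p,4)[:2] for p in pts]);f=fit(P);print("ring",f,toT(f[0]),np.array(pts).round()[::5].tolist())
E
python3 -m inch '[{"hand":1,"delta_pos":[-5,-8,0],"twist":0},{"hand":1,"delta_pos":[-15,-21.4,0],"twist":0},{"hand":1,"delta_pos":[-20,-29,0],"twist":0},{"hand":1,"delta_pos":[-20,-29,0],"twist":0},{"hand":1,"delta_pos":[-15,-21,0],"twist":0},{"hand":1,"delta_pos":[-5,-8,0],"twist":0},{"hand":1,"delta_pos":[0,0,10],"twist":0},{"hand":1,"delta_pos":[0,0,10],"twist":0},{"hand":1,"delta_pos":[0,0,0],"twist":0},{"hand":1,"delta_pos":[0,0,0],"twist":0},{"hand":1,"delta_pos":[0,0,0],"twist":0}]'
python3 - <<'E'
from h import *
from workcell import env
rep([*toW(0,-0.8),59])
st=env.state();w=env.snapshot("wrist")
np.savez("pics/w4.npz",**w,pos=st["tool_pos"],rot=st["tool_rot"]);cv2.imwrite("pics/w4.png",w["img"][:,:,::-1])
E
```

```text
lid (array([518.10583053,  86.83436284]), np.float64(24.022625706755925)) [-80.21574925 113.71671546] [243 223] [314 257]
ring (array([520.06713994,  87.41846069]), np.float64(35.726698341479)) [-78.38994967 114.64103186] [[237.0, 201.0], [253.0, 178.0], [308.0, 178.0], [324.0, 202.0]]
t: 7.5
tool_pos: [576.0, -39.6, 131.2]
tool_rot: [-3.141, -0.0, 2.964]
ft_force: [0.3, -0.0, 0.2]
opening: 85.6
grip_force: 0.0
t 7.5 pos [576.  -39.6 131.2] rot [-3.141 -0.     2.964] T [-0.7 -0.3] F [ 0.3 -0.   0.2] open 85.6 grip 0.0
yaw err to align y: twist 0.0015
tool delta [-0.7 -0.4 72.2]
```

View pics/w4.png

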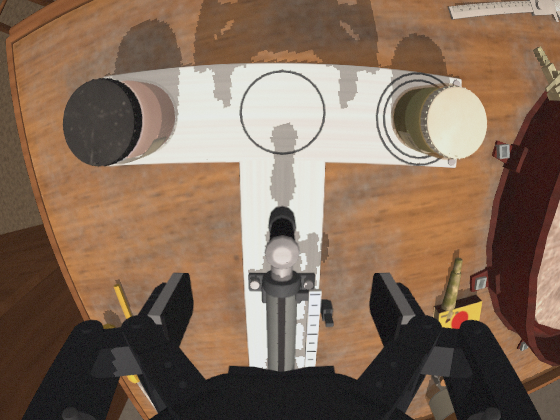

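The wrist view shows the post cap at (283,252), centred between the open fingers with the way down clear, and the jar in the double ring to about 2 mm. I'll descend and grip.

```bash
python3 -m inch '[{"hand":1,"delta_pos":[-0.7,-0.4,20],"twist":0},{"hand":1,"delta_pos":[0,0,20],"twist":0},{"hand":1,"delta_pos":[0,0,20],"twist":0},{"hand":1,"delta_pos":[0,0,12],"twist":0},{"hand":1,"delta_pos":[0,0,0],"twist":0},{"hand":1,"delta_pos":[0,0,0],"twist":0},{"hand":0.3,"delta_pos":[0,0,0],"twist":0},{"hand":-0.2,"delta_pos":[0,0,0],"twist":0},{"hand":-0.4,"delta_pos":[0,0,0],"twist":0}]'
python3 -m inch '[{"hand":-0.6,"delta_pos":[0,0,0],"twist":0},{"hand":-0.7,"delta_pos":[0,0,0],"twist":0},{"hand":-0.8,"delta_pos":[0,0,0],"twist":0},{"hand":-1,"delta_pos":[0,0,0],"twist":0},{"hand":-1,"delta_pos":[0,0,0],"twist":0},{"hand":-1,"delta_pos":[0,0,0],"twist":0},{"hand":-1,"delta_pos":[0,0,0],"twist":0}]'
python3 -c "
from h import *
rep([*toW(-79.6,-0.8),59])"
```

```text
t: 8.3
tool_pos: [577.7, -40.7, 60.5]
tool_rot: [3.141, 0.002, 2.963]
ft_force: [0.3, 0.2, -1.0]
opening: 51.7
grip_force: 0.0
t: 8.88
tool_pos: [577.5, -39.4, 59.7]
tool_rot: [3.139, 0.001, 2.963]
ft_force: [-0.6, 4.7, 2.8]
opening: 15.3
grip_force: 58.3
t 8.8833 pos [577.5 -39.4  59.7] rot [3.139e+00 1.000e-03 2.963e+00] T [0.7 0.1] F [-0.6  4.7  2.8] open 15.3 grip 58.3
yaw err to align y: twist 0.0003
tool delta [80.3 -0.9  0.6]
```

```bash
python3 -m inch '[{"hand":-1,"delta_pos":[3,0,0],"twist":0},{"hand":-1,"delta_pos":[6,0,0],"twist":0},{"hand":-1,"delta_pos":[7,0,0],"twist":0},{"hand":-1,"delta_pos":[7,0,0],"twist":0},{"hand":-1,"delta_pos":[7,0,0],"twist":0},{"hand":-1,"delta_pos":[7,0,0],"twist":0},{"hand":-1,"delta_pos":[7,0,0],"twist":0},{"hand":-1,"delta_pos":[7,0,0],"twist":0},{"hand":-1,"delta_pos":[7,0,0],"twist":0},{"hand":-1,"delta_pos":[7,0,0],"twist":0},{"hand":-1,"delta_pos":[5,0,0],"twist":0},{"hand":-1,"delta_pos":[0,0,0],"twist":0}]'
python3 -m inch '[{"hand":-1,"delta_pos":[0,0,0],"twist":0},{"hand":-1,"delta_pos":[0,0,0],"twist":0},{"hand":-1,"delta_pos":[0,0,0],"twist":0}]'
python3 - <<'E'
from h import *
from workcell import env
rep([*toW(-79.6,-0.8),59])
o=[]
for n in("top","scene"):
    s=env.snapshot(n);np.savez(f"pics/{n}5.npz",**s);im=s["img"]
    x0,y0,x1,y1=(230,120,330,220) if n=="top" else (200,190,300,290)
    o.append(cv2.resize(im[y0:y1,x0:x1],None,fx=4,fy=4,interpolation=cv2.INTER_CUBIC))
cv2.imwrite("pics/c5.png",np.hstack(o)[:,:,::-1])
E
```

```text
t: 9.88
tool_pos: [511.0, -27.1, 59.8]
tool_rot: [3.138, 0.007, 2.963]
ft_force: [11.6, 1.6, -10.5]
opening: 15.4
grip_force: 58.6
t: 10.13
tool_pos: [511.8, -27.2, 59.8]
tool_rot: [3.139, 0.007, 2.963]
ft_force: [10.7, 1.6, -8.6]
opening: 15.2
grip_force: 58.6
t 10.1333 pos [511.8 -27.2  59.8] rot [3.139 0.007 2.963] T [-66.1   0.3] F [10.7  1.6 -8.6] open 15.2 grip 58.6
yaw err to align y: twist 0.0008
tool delta [13.5 -1.1  0.7]
```

View pics/c5.png

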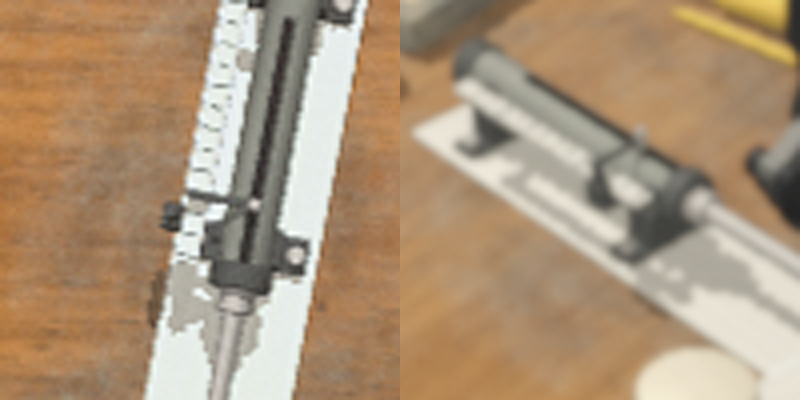

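The top crop shows the pointer tip at about crop (188,195), still short of the mark clip at (171,216). I'll localise both with dark masks and depth.

```bash
python3 - <<'E'
from h import *
for n in("top0","top5"):
    s=load(n);g=cv2.cvtColor(s["img"],cv2.COLOR_RGB2GRAY);R=cv2.Rodrigues(s["rvec"])[0];K=s["intrinsics"]
    v,u=np.mgrid[:420,:560];d=s["range_z"]
    P=(np.stack([(u-K[0,2])/K[0,0]*d,(v-K[1,2])/K[1,1]*d,d],-1)-s["tvec"])@R
    sub=np.s_[164:184,264:290]
    print(n);print(g[168:182,266:282]);print(P[168:182,266:282,2].round().astype(int))
    x,y=toT(cast(s,(272.7,173.7),66));
E
python3 - <<'E'
from h import *
s=load("top5");g=cv2.cvtColor(s["img"],cv2.COLOR_RGB2GRAY)
def dark(x0,y0,x1,y1,t=75):
    yy,xx=np.nonzero(g[y0:y1,x0:x1]<t);return xx+x0,yy+y0
x,y=dark(268,168,277,182);
for z in(55,66): print("mark",z,x.mean(),y.mean(),toT(cast(s,(x.mean(),y.mean()),z)),x.min(),x.max(),y.min(),y.max())
x,y=dark(278,166,286,174,95);print("blade",x.mean(),y.mean(),toT(cast(s,(x.mean(),y.mean()),53)))
E
```

```text
top0
[[140 138 135 126 132 131 131 130 130 163 221 237 227 194 197 221]
 [138 140 136 137 138 134 136 141 133 192 243 239 237 238 238 230]
 [137 135 137 137 131 120 107 117 105 176 248 242 238 238 239 220]
 [145 139 141 138 119  91  97 100  92 115 204 244 239 240 240 223]
 [146 144 142 145 124 101 100  98  83  75 147 227 242 241 242 227]
 [139 136 142 142 130 105 107  95  71 119 188 201 186 152 194 240]
 [134 133 135 129  99  79  56  56  57 131 224 240 238 236 233 234]
 [128 129 135 133 114  96  68  79  83 170 245 240 240 241 228 157]
 [124 127 134 122  81  70  74  82  82 167 247 241 239 243 224 104]
 [128 126 132 137 127  91  64  55  71 181 247 243 240 243 218  80]
 [134 131 135 134 137 136 131 165 217 216 181 150 169 225 227 119]
 [122 125 125 129 129 132 133 185 242 238 238 236 239 235 200 123]
 [121 120 122 124 121 120 118 180 245 240 238 238 243 231 157 111]
 [128 120 123 123 121 114 119 154 222 242 240 239 241 219  89  92]]
[[-2  3  0  0  0  3  0  1  1  0  6 46 48 51 47 49]
 [ 3  0 -2  0  0  0  0  0 -1 -2  6 48 50 47 48 47]
 [ 2 -2  0  4  2  1 56 52  1  1  5 51 48 48 47 49]
 [ 
[... 1713 characters left out ...]
1 -1  3 -1 64 68 67 67 55 43 46 49 50 49 46]
 [ 0  0 -2  3  2 69 68 69 64 51 50 49 49 51 53 46]
 [ 1 -1  2  1 -1 55 55 61 62 46 50 51 48 50 48 50]
 [-1  0  0  1  1 53 53 54 55 42 51 51 51 49 48 48]
 [-1  1 -2  0  2 52 53 53 54 43 47 50 52 51 47  9]
 [ 3  5  2  3  1  0 38 48 48 41 49 53 48 50 49  9]
 [ 5 -2  2  1  3 -2 -1  1  6 48 50 49 49 47 48 13]
 [ 2 -2  2  3  2  2  0  2  6 51 50 47 44 51 49 15]
 [ 2  0  2  2  0  2  0  2  7 51 50 48 48 48 50 43]
 [ 1  1  0  4  3  2  2  0  6 48 52 49 50 51 43 45]]
mark 55 272.75 174.91666666666666 [68.7680837  34.59505676] 271 275 172 177
mark 66 272.75 174.91666666666666 [67.72239505 34.1204368 ] 271 275 172 177
blade 280.8 168.8 [82.74683216 22.26527361]
```

Run:
```python
from h import *
s=load("top5")
print("mark",toT(cast(s,(272.5,172.5),66.5)))
for p in [(277.3,168.2),(280.8,168.8)]: print("idx",toT(cast(s,p,53)))
```

```text
mark [71.89460915 35.35618081]
idx [82.64582052 28.77768375]
idx [82.74683216 22.26527361]
```

```bash
python3 -m inch '[{"hand":-1,"delta_pos":[4,0,0],"twist":0},{"hand":-1,"delta_pos":[4,0,0],"twist":0},{"hand":-1,"delta_pos":[3.3,0,0],"twist":0},{"hand":-1,"delta_pos":[0,0,0],"twist":0},{"hand":-1,"delta_pos":[0,0,0],"twist":0},{"hand":-1,"delta_pos":[0,0,0],"twist":0},{"hand":-1,"delta_pos":[0,0,0],"twist":0},{"hand":-1,"delta_pos":[0,0,0],"twist":0}]'
python3 - <<'E'
from h import *
from workcell import env
rep()
s=env.snapshot("top");np.savez("pics/top6.npz",**s);im=s["img"];g=cv2.cvtColor(im,cv2.COLOR_RGB2GRAY)
print(g[170:178,268:290])
a=cv2.resize(im[120:220,230:330],None,fx=4,fy=4,interpolation=cv2.INTER_CUBIC)
b=cv2.resize(im[200:300,190:370],None,fx=2.2,fy=4,interpolation=cv2.INTER_CUBIC)
cv2.imwrite("pics/c6.png",np.hstack([a,b])[:,:,::-1])
E
```

```text
t: 10.9
tool_pos: [501.0, -25.2, 59.9]
tool_rot: [3.138, 0.008, 2.963]
ft_force: [11.9, 2.1, -10.2]
opening: 15.2
grip_force: 58.7
t 10.9 pos [501.  -25.2  59.9] rot [3.138 0.008 2.963] T [-77.1   0.4] F [ 11.9   2.1 -10.2] open 15.2 grip 58.7
yaw err to align y: twist 0.0008
[[130 131 126 114 104 108 108 171 243 238 235 236 236 215 185 237 237 238
  215 111 123 140]
 [138 129 116  88  93  99  81 107 203 242 238 237 236 218 193 237 236 240
  216 113 128 143]
 [141 143 121  93 102  97  81  80 149 230 246 244 241 227 208 238 237 234
  180 111 129 142]
 [136 139 129 100  99  92  72  72  99 100 118 124 157 220 242 243 243 226
  125 115 135 144]
 [131 123  98  74  54  53  55  73  90  91  88  91  97 121 145 161 193 187
  100 122 139 147]
 [132 126 110  88  69  77  82 108 151 120  84  94  88  92 100  97 102 104
  107 123 106 117]
 [129 121  80  65  71  83  88 124 187 179 172 178 151  77  79  69  81  85
   96 102  92  92]
 [129 133 123  91  65  50  75 141 182 179 179 183 159  80  93  86  91  84
   96 103  90  90]]
```

View pics/c6.png

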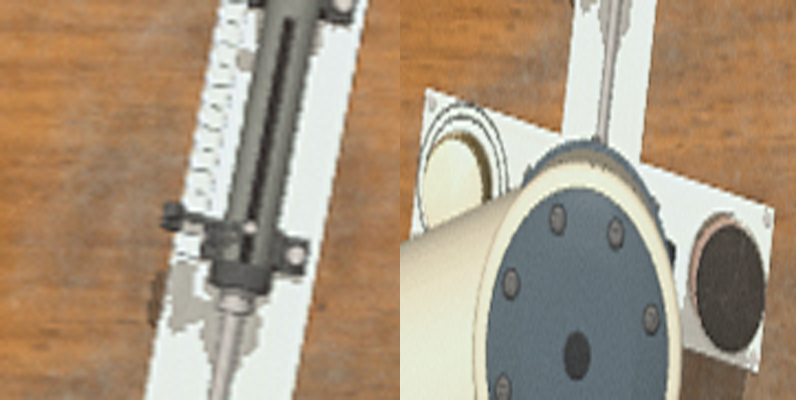

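The pointer tip (pixel about (277,174)) now lies next to the mark finger, at x ≈ 72 mm against 71.9 mm for the mark. The jar is still in the double ring and the spare jar hasn't moved. Handing in while holding.

```bash
python3 -c "
from workcell import env
print(env.close_job())"
```

```text
the job is handed in; nothing more can be done
None
```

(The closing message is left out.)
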